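Zero the monochromator and hold its slit open four clicks

ROBOT

A 7-joint arm with a two-finger parallel gripper is mounted at the origin on the work surface. World frame = base frame: x ahead of the robot, y to its left, z up, the work surface at z = 0. Lengths are in m, angles in rad, forces in N, time in s.
With the tool pointing down it reaches from about 0.35 to 0.9 m from the base axis. Payload 8.1 kg.
Tool frame: the origin (TCP) lies at the very end of the fingers, on their centre line; the grasp point (between the pads) lies 19 mm behind it; z points along the fingers, y is the direction in which the jaws open and shut (so a half turn about z gives the same grasp; the last joint's range is limited). The gripper opens to 92 mm and grips with 3 to 60 N. Pads are 19 mm wide; open, the fingers measure 130 mm over their backs; the gripper's body (75 mm by 190 mm) begins 47 mm behind the grasp point.
Start: joints at [-1.358, 0.434, 0.025, 1.573, -0.012, 1.134, -0.075], TCP at [0.194, 0.594, 0.227] pointing down, gripper open.
Joint ranges: [-2.62, 2.62], [-0.44, 2.09], [-1.27, 1.32], [0.08, 2.57], [-1.32, 4.46], [0.12, 2], [-2.74, 2.74]. Speed limits (rad/s): [2.22, 2.22, 3.01, 3.01, 3.14, 3.14, 3.14].

INTERFACE

Orientations are given as a rotation vector (axis times angle).
In Python, from cell import observe, get_image, sign_off gives the robot as it stands.
- The arm moves only by the tool arm_command, never from a script. Its argument "deltas" is a list of rows, each an object with "xyz": the shift along the tool's x, y, z in cm, a list of three; "turn": the turn about the tool's z in degrees; "jaw": the closure in counts, from 0 (fully open) to 255 (shut). A call has 1 to 5 rows; each row is the pose to reach, as a shift and turn from the pose measured when the call began, along the tool's axes at that moment; what a row does not reach only later rows make up. A row lasts 1/12 s, in which the tool goes at most 41.7 mm and 7.16 degrees, less where a joint would pass 70% of its speed; a pose out of reach is approached as far as the arm can. A call with a gripper value outside its range is refused whole. The fingers move at their own pace and stop on an object; "force" is the grip in N (left out, the last holds). Time passes only in rows, so rows that repeat a pose let the fingers close. It gives the time, the measured TCP pose, the force and the opening at its end, in the units of the state.
- observe(): the state, without advancing time (a new reading comes with each control period).
- get_image(name): name is "scene" or "top" or "wrist"; returns a dict with "frame" (400x640x3 uint8, red, green, blue), "depth" (400x640 float32, m along the optical axis (not along the pixel's ray), 0 where there is no reading), "camera_matrix" (3x3 intrinsics, pixels), "distortion" ([k1, k2, p1, p2, k3] as OpenCV has them; the pictures are not rectified), "cam_to_world" (4x4, takes a point from camera to world coordinates). Camera axes: x right, y up, looking along -z (the intrinsics and any distortion apply to the point x, -y, -z); pixel columns grow to the right and rows downward; lengths in m; the calibration is good to about 2 mm. A picture is of the moment at which its call begins.
- sign_off(): hands the job in, once; it reports no verdict.
The state is a dict: "clock": time; "joints": joint angles; "dq": joint speeds; "joint_efforts": joint torques, N m; "position": TCP position; "ee_rot": TCP orientation; "force": force on the tool from outside, world axes, zero at the start; "ft_torque": the same for the moment, N m; "width": opening from 0.0 (shut) to 1.0 (fully open).
Only numpy, scipy, OpenCV 4.12 (cv2) and the standard library are available. Lean on these libraries where they do the work, as an engineer would, in place of code of your own. Each camera call takes 0.05 s, during which the arm holds its last target.

TASK

Set the monochromator to zero order: turn the black wavelength knob on its cover counter-clockwise, seen from above, right back to its zero stop. Then swing the red-handled slit lever open from closed by four clicks, feeling each one, and do not go on to the fifth, which would flood the detectors; the lever springs shut if let go, so keep hold of it at the fourth click and finish while holding it there. Leave everything else on the bench where it stands.

Things in the scene. Friction and masses are not known exactly. Their poses are not given: they have to be found in the camera images.
- monochromator: the monochromator, a black box with grey metal cover, 260 mm (x) x 220 mm (y) x 120 mm high, bolted down; origin at the centre of its underside, x axis from its front (slit side, roughly facing the robot) to its back, y to the left seen from the robot. The cover, 120 mm up, carries the wavelength knob (left) and the slit lever (right)
- wavelength_knob (a joint): angle of the wavelength knob, rad: 0 at its zero stop, grows as the knob turns clockwise seen from above, up to 2.7. At 0 the knob's bar lies along the monochromator's x axis with its white line towards the front, at the red tick; at angle a the bar is turned clockwise by a. It turns stiffly (0.06 Nm) and stays where it is left
- wavelength_knob_grip (a point): grip point of the wavelength knob: on its vertical axis, 37 mm above the cover. The black knob is a round foot 44 mm across carrying an upright bar 42 mm long, 14 mm wide and 32 mm high, whose top is 7 mm above this point
- slit_lever (a joint): angle of the slit lever, rad: 0 against its closed stop, grows as the lever swings clockwise seen from above (its handle, in front of the pivot, goes from right to left seen from the robot), up to 1.42. A spring always pulls it closed (8 to 12 N at the handle) and shuts it wherever it is let go. It has six click places on the way, the closed stop not being one of them
- lever_handle (a point): centre of the slit lever's handle, an upright round red grip 14 mm across and 38 mm high, 80 mm out from the lever's pivot; the flat steel arm (10 mm wide) joins it at its lower end, 19 mm below this point. Moves with the lever. Pushed slowly here, the lever sits in a notch until the push has risen from about 5 N to some 12 to 18 N, then a pin passes and the push falls off again: each new rise after such a fall is one click, the ball sitting in the next notch
- lever_pivot (a point): on the lever's vertical pivot axis, level with the handle's centre (46 mm above the cover); the hub below reaches 27 mm above the cover. Pins on the brass quadrant round it pass a sprung ball in the block behind, which drops between two pins at each click. The clicks are unevenly spaced: the first 0.18 to 0.27 rad from closed, each next one 0.18 to 0.27 rad on
- lens_stand: condenser lens in a round black ring (60 mm over the ring, 90 mm high) on a short post with a slotted steel clamping fork, standing loose in front of the entrance slit; origin at the foot
- post_a: steel post, 13 mm across and 119 mm high, with a black clamp on it and a slotted fork foot, standing loose beside the monochromator's right side; origin at the foot
- post_b: plain steel post, 13 mm across and 99 mm high, on a slotted fork foot, loose, on the left; origin at the foot
- prism_table: glass prism on a round black table 76 mm across, 89 mm high with its clamp rod, loose, on the left; origin at the foot
- hex_driver: driver 160 mm long with orange handle, lying loose on the right; origin at the foot, midway along it
- lens_cleaner: white bottle with blue cap, 44 mm across, 110 mm high, loose, on the right; origin at the foot
- screw_tray: grey tray of screws, 100 x 70 x 25 mm, loose, on the left near the robot; origin at the foot
- bubble_level: round brass bubble level, 32 mm across, 10 mm high, lying loose on the monochromator's cover at its far right corner; origin at the foot

How it is judged:
By the outcome, as a careful person would: the job done as asked, in the order asked, and still so for the second after the job is handed in, while the arm keeps its last pose, push and grip.
It also fails if it takes over 72 s, if anything falls off the work surface, if the arm or the gripper's body presses on something with over 40 N, if the wrist force passes 120 N, or if a joint passes its speed limit or range.

## Working session

There is one attempt and no reset: what is moved stays moved. The work goes in short steps, Python scripts to look and compute and a tool call to move; the robot and the scene stay as the last step left them, time stands still between calls to the robot, and variables do not carry over. Pictures are saved under pics/ and viewed, and the job is handed in when it is done.

Besides the shell and the picture viewer there is one more tool, called after "Call:" by a JSON object that holds its "method" and its "body", one argument or row to a line. arm_command: Moves the arm, as the interface text tells. Its arguments: {"type":"object","properties":{"deltas":{"type":"array","items":{"type":"object","properties":{"xyz":{"type":"array","items":{"type":"number"}},"turn":{"type":"number"},"jaw":{"type":"number"}}}},"force":{"type":"number"}},"required":["deltas"]}

```bash
mkdir -p pics; ls
python3 - <<'E'
from cell import observe,get_image
import cv2,numpy as np
s=observe(); print(s)
for n in ("scene","top","wrist"):
    d=get_image(n); cv2.imwrite(f"pics/a_{n}.png",d["frame"][:,:,::-1]); np.savez(f"a_{n}.npz",**d)
    print(n,d["camera_matrix"].tolist(),d["distortion"],d["cam_to_world"].round(3).tolist())
E
```

```text
pics
{'clock': 0.0, 'joints': array([-1.3576371 ,  0.43521263,  0.02498855,  1.57411682, -0.01159717,
        1.13400338, -0.07506318]), 'dq': array([ 0.00038309,  0.00010707, -0.00055817, -0.00039875, -0.00036692,
       -0.00051262,  0.00066024]), 'joint_efforts': array([-2.80430868e-04, -6.67831135e+01,  9.84704420e-01, -3.14475095e+01,
       -6.06365525e-02,  4.25726152e-02,  1.64898338e-04]), 'position': array([0.19398869, 0.5935806 , 0.22594397]), 'ee_rot': array([-4.93991431e-01, -3.10241094e+00,  2.50083236e-03]), 'force': array([-0.42969461, -0.39227353,  0.06523871]), 'ft_torque': array([ 0.03219132, -0.00672709, -0.01744468]), 'width': 1.0007949108394663}
scene [[489.94540277758495, 0.0, 315.71871715834567], [0.0, 489.94540277758495, 207.30394466039135], [0.0, 0.0, 1.0]] [-0.05774157  0.          0.          0.          0.        ] [[-0.212, -0.829, 0.517, 1.183], [0.977, -0.188, 0.099, 0.133], [0.015, 0.526, 0.85, 1.152], [0.0, 0.0, 0.0, 1.0]]
top [[374.0932569842264, 0.0, 321.1093694997149], [0.0, 374.0932569842264, 197.65877326556486], [0.0, 0.0, 1.0]] [-0.06391147  0.          0.          0.          0.        ] [[0.029, 0.997, -0.071, 0.491], [-1.0, 0.028, -0.011, -0.02], [-0.009, 0.071, 0.997, 1.083], [0.0, 0.0, 0.0, 1.0]]
wrist [[341.89875568401214, 0.0, 323.0584165265605], [0.0, 341.89875568401214, 202.99379515980405], [0.0, 0.0, 1.0]] [0.01063633 0.         0.         0.         0.        ] [[0.31, -0.911, -0.272, 0.121], [0.951, 0.297, 0.09, 0.619], [-0.001, -0.287, 0.958, 0.385], [0.0, 0.0, 0.0, 1.0]]
```

View pics/a_scene.png

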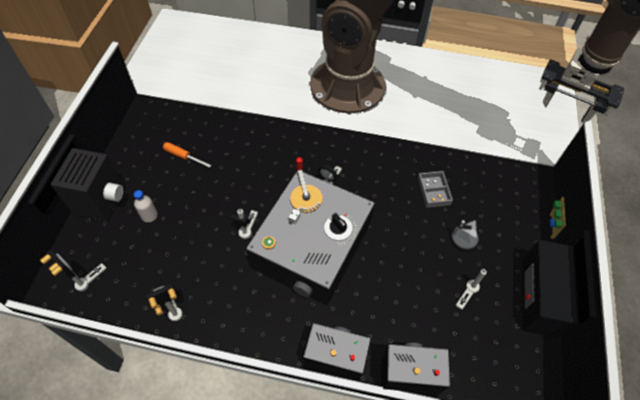

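View pics/a_top.png

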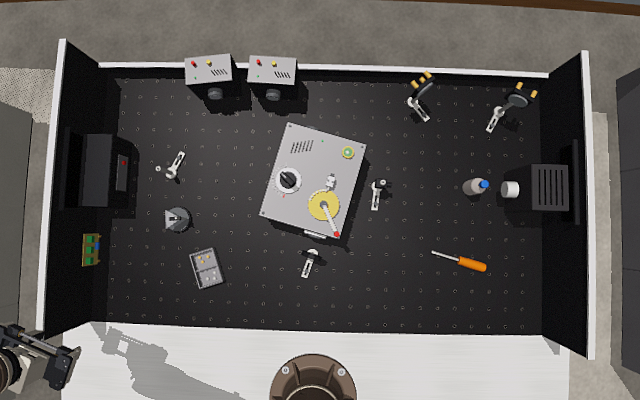

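The top view shows the monochromator at about (313,182), the knob at (288,180), the lever hub at (324,206), and the red handle at (337,234). Next I'll zoom in and measure.

```bash
cat > h.py <<'E'
import cv2,numpy as np
from scipy.spatial.transform import Rotation as R
def ray(d,uv):
    uv=np.atleast_2d(np.array(uv,float))
    p=cv2.undistortPoints(uv[:,None,:],d["camera_matrix"],d["distortion"])[:,0]
    v=np.c_[p[:,0],-p[:,1],-np.ones(len(p))]
    T=d["cam_to_world"]; return T[:3,3],v@T[:3,:3].T
def plane(d,uv,z):
    o,v=ray(d,uv); return o+v*((z-o[2])/v[:,2])[:,None]
def proj(d,P):
    P=np.atleast_2d(P); T=np.linalg.inv(d["cam_to_world"]); c=P@T[:3,:3].T+T[:3,3]
    c=c*[1,-1,-1]
    return cv2.projectPoints(c,np.zeros(3),np.zeros(3),d["camera_matrix"],d["distortion"])[0][:,0]
def cloud(d):
    h,w=d["depth"].shape; u,v=np.meshgrid(np.arange(w),np.arange(h))
    o,r=ray(d,np.c_[u.ravel(),v.ravel()]); P=o+r*d["depth"].reshape(-1,1)
    return P.reshape(h,w,3)
E
python3 - <<'E'
from h import *
for n,(x0,x1,y0,y1) in {"top":(250,390,110,290),"scene":(230,390,140,310)}.items():
    d=dict(np.load(f"a_{n}.npz")); f=d["frame"]; P=cloud(d); dep=d["depth"]
    cv2.imwrite(f"pics/z_{n}.png",cv2.resize(f[y0:y1,x0:x1,::-1],None,fx=3.5,fy=3.3,interpolation=cv2.INTER_CUBIC))
    hsv=cv2.cvtColor(f,cv2.COLOR_RGB2HSV)
    H,S,V=[hsv[...,i].astype(int) for i in range(3)]
    box=np.zeros(H.shape,bool); box[y0:y1,x0:x1]=1
    cov=box&(abs(P[...,2]-.12)<.006)&(dep>0)
    c,_=cv2.findContours(cv2.morphologyEx(cov.astype(np.uint8),cv2.MORPH_CLOSE,np.ones((9,9))),0,2); c=max(c,key=cv2.contourArea)
    r=cv2.minAreaRect(plane(d,c[:,0],.12)[:,:2].astype(np.float32)*1000); print(n,"cover",r)
    red=box&((H<8)|(H>172))&(S>150)&(V>80)
    k,lab,st,ce=cv2.connectedComponentsWithStats(red.astype(np.uint8))
    for i in range(1,k): print("red",ce[i],st[i,4],np.median(P[lab==i],0).round(4), plane(d,ce[i],.167+.019).round(4))
    yel=box&(H>18)&(H<32)&(S>100)&(V>120)
    print("yel",[(ce.round(1),st[4]) for ce,st in zip(*[cv2.connectedComponentsWithStats(yel.astype(np.uint8))[j] for j in (3,2)])])
    for nm,lo in (("high",.135),):
        m=box&(P[...,2]>lo)&(dep>0)&(P[...,2]<.2)
        k,lab,st,ce=cv2.connectedComponentsWithStats(m.astype(np.uint8))
        for i in range(1,k):
            if st[i,4]>5: q=P[lab==i]; print(nm,ce[i].round(1),st[i,4],np.median(q,0).round(4),q[:,2].max().round(4))
E
```

```text
top cover ((605.7481689453125, 13.040374755859375), (216.90127563476562, 257.6418762207031), 75.15200805664062)
red [283. 196.] 1 [0.5606 0.089  0.1192] [[0.5558 0.0814 0.186 ]]
red [336.18181818 233.81818182] 22 [ 0.4684 -0.0486  0.183 ] [[ 0.4688 -0.049   0.186 ]]
yel [(array([319.5, 199.5]), np.int32(255358)), (array([347.9, 152.6]), np.int32(49)), (array([318., 190.]), np.int32(1)), (array([323.4, 204.7]), np.int32(592))]
high [287.4 178.7] 106 [0.6002 0.0755 0.1626] 0.1666
high [329.1 182.2] 103 [ 0.5977 -0.0309  0.1423] 0.1475
high [313.2 194.8] 19 [0.5662 0.0109 0.1407] 0.1425
high [329.4 217.2] 184 [ 0.5094 -0.0313  0.1466] 0.1868
scene cover ((609.91552734375, 14.963172912597656), (218.8560028076172, 261.4364929199219), 75.19294738769531)
red [298.95454545 162.45454545] 66 [ 0.4732 -0.0497  0.1733] [[ 0.4788 -0.0465  0.186 ]]
yel [(array([319.5, 199.5]), np.int32(255524)), (array([305.5, 197. ]), np.int32(421)), (array([314., 209.]), np.int32(1)), (array([301. , 210.5]), np.int32(2)), (array([309.2, 210.6]), np.int32(5)), (array([268.6, 242.8]), np.int32(47))]
high [302.  180.4] 230 [ 0.5046 -0.0331  0.1476] 0.1879
high [315.5 195. ] 6 [0.5316 0.0069 0.1369] 0.1375
high [300.  211.9] 168 [ 0.5934 -0.0245  0.142 ] 0.1483
high [337.8 222.6] 193 [0.6076 0.0767 0.1594] 0.17
high [332.5 230.4] 10 [0.6205 0.0666 0.1359] 0.1372
```

```bash
sleep 0
```

```text
(no output)
```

View pics/z_top.png

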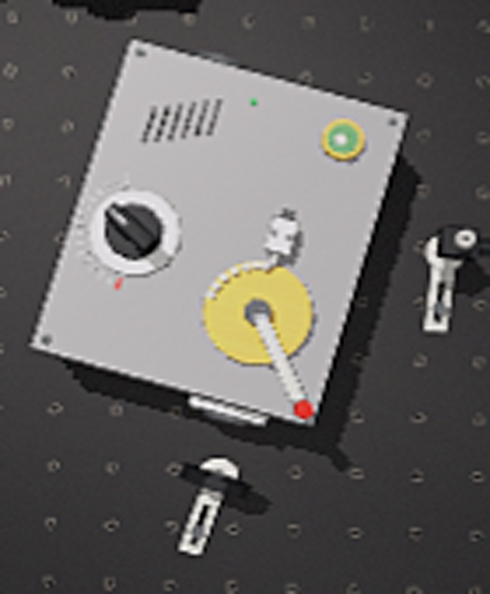

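View pics/z_scene.png

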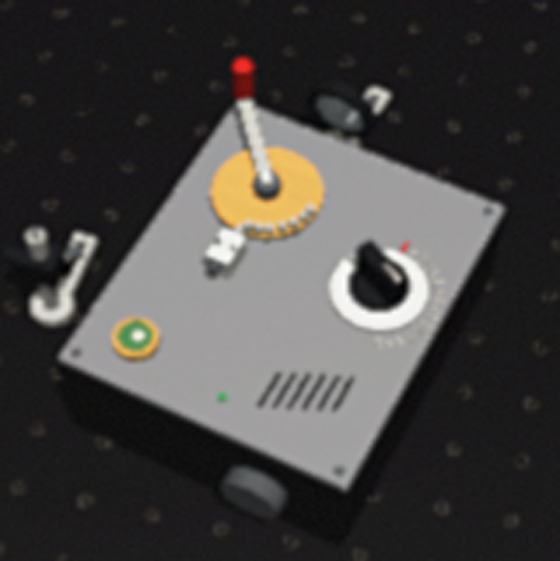

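The bar runs from upper left to lower right, with the white line apparently at the upper left end (about 113° clockwise of the tick). The lever points to the front right. I'll work out the move needed and look with the wrist camera.

```bash
cat >> h.py <<'E'
def totool(s,target,tx_az=None):
    """cm shift in tool axes to reach target TCP; turn deg so tool-y azimuth (mod 180) = tx_az (deg)"""
    M=R.from_rotvec(s["ee_rot"]).as_matrix(); d=M.T@(np.array(target)-s["position"])*100
    ya=np.degrees(np.arctan2(M[1,1],M[0,1]))
    t=None
    if tx_az is not None: t=-((tx_az-ya+90)%180-90)
    return d.round(2),ya.round(2),t
E
python3 - <<'E'
from h import *; from cell import observe
s=observe(); print(R.from_rotvec(s["ee_rot"]).as_matrix().round(3))
print(totool(s,[.58,.075,.27]))
E
```

```text
[[-0.951  0.311 -0.   ]
 [ 0.311  0.951 -0.001]
 [-0.    -0.001 -1.   ]]
(array([-52.8 , -37.32,  -4.34]), np.float64(71.9), None)
```

Call:
{"method": "arm_command", "body": {
  "deltas": [
    {"xyz": [-3, -2.1, -0.5], "turn": 5},
    {"xyz": [-6, -4.2, -1], "turn": 10},
    {"xyz": [-9, -6.3, -2], "turn": 15},
    {"xyz": [-12, -8.4, -3], "turn": 20},
    {"xyz": [-15, -10.5, -4], "turn": 25}
  ]
}}

```text
schema error: expected keys xyz, turn, jaw
```

Run:
```python
from h import *; from cell import observe
s=observe(); print(s["clock"],s["position"],s["joints"],s["force"],totool(s,[.58,.05,.30],-38))
```

```text
0.15 [0.19400486 0.59371639 0.22613335] [-1.35762323  0.43505466  0.02495561  1.57387987 -0.01160994  1.1340086
 -0.07510911] [-0.11704007  0.04445878 -0.27651174] (array([-53.58, -39.7 ,  -7.33]), np.float64(71.9), np.float64(-70.09619824924664))
```

Call:
{"method": "arm_command", "body": {
  "deltas": [
    {"xyz": [-3, -2.1, -0.5], "turn": 5, "jaw": 0},
    {"xyz": [-6, -4.2, -1], "turn": 10, "jaw": 0},
    {"xyz": [-9, -6.3, -2], "turn": 15, "jaw": 0},
    {"xyz": [-12, -8.4, -3], "turn": 20, "jaw": 0},
    {"xyz": [-15, -10.5, -4], "turn": 25, "jaw": 0}
  ]
}}

```text
clock: 0.57
position: [0.3046, 0.4456, 0.2664]
ee_rot: [-1.16, -2.92, 0.003]
force: [0.4, 1.1, 1.2]
width: 1.004
```

Run:
```python
from h import *; from cell import observe
s=observe(); print(s["clock"],s["position"],s["joints"],s["force"],totool(s,[.58,.05,.30],-38))
```

```text
0.5667 [0.30463849 0.44562489 0.2663703 ] [-1.19935473  0.26280373  0.1642429   1.73199754 -0.04625164  1.15240015
 -0.2073659 ] [0.36914517 1.09812031 1.1987281 ] (array([-47.18,  -9.88,  -3.32]), np.float64(46.66), np.float64(84.66214810090399))
```

Call:
{"method": "arm_command", "body": {
  "deltas": [
    {"xyz": [-4, -0.8, -0.6], "turn": 7, "jaw": 0},
    {"xyz": [-8, -1.6, -1.2], "turn": 14, "jaw": 0},
    {"xyz": [-12, -2.4, -1.8], "turn": 21, "jaw": 0},
    {"xyz": [-16, -3.2, -2.4], "turn": 28, "jaw": 0},
    {"xyz": [-20, -4, -3], "turn": 35, "jaw": 0}
  ]
}}

```text
clock: 0.98
position: [0.4233, 0.2773, 0.2969]
ee_rot: [1.991, 2.429, -0.003]
force: [0.9, 0.2, -0.2]
width: 1.0
```

Run:
```python
from h import *; from cell import observe
s=observe(); print(s["clock"],s["position"],s["joints"],s["force"],totool(s,[.58,.05,.30],-38))
```

```text
0.9833 [0.42333894 0.27734841 0.29693066] [-0.99706984  0.18201418  0.37314125  1.77086445 -0.07003212  1.20329134
 -0.40669138] [ 0.86961059  0.2400551  -0.15552014] (array([-25.37,  10.9 ,  -0.29]), np.float64(11.32), np.float64(49.31945599597502))
```

Call:
{"method": "arm_command", "body": {
  "deltas": [
    {"xyz": [-3.6, 1.5, 0], "turn": 7, "jaw": 0},
    {"xyz": [-7.2, 3.1, 0], "turn": 14, "jaw": 0},
    {"xyz": [-10.8, 4.6, -0.1], "turn": 21, "jaw": 0},
    {"xyz": [-14.4, 6.2, -0.2], "turn": 28, "jaw": 0},
    {"xyz": [-18, 7.7, -0.2], "turn": 35, "jaw": 0}
  ]
}}

```text
clock: 1.4
position: [0.5349, 0.1142, 0.2993]
ee_rot: [2.634, 1.71, -0.001]
force: [0.3, -0.3, -1.2]
width: 0.998
```

Run:
```python
from h import *; from cell import observe,get_image
s=observe(); print(s["clock"],s["position"],s["joints"],s["force"],totool(s,[.60,.075,.30],-38))
d=get_image("wrist"); cv2.imwrite("pics/b_wrist.png",d["frame"][:,:,::-1]); np.savez("b_wrist.npz",**d)
```

```text
1.4 [0.53492903 0.1142418  0.29934938] [-0.75809769  0.26860091  0.5837828   1.68825925 -0.15474693  1.23188665
 -0.558154  ] [ 0.28074155 -0.31709937 -1.19572861] (array([-0.94,  7.54, -0.06]), np.float64(-24.01), np.float64(13.989680506198624))
```

View pics/b_wrist.png

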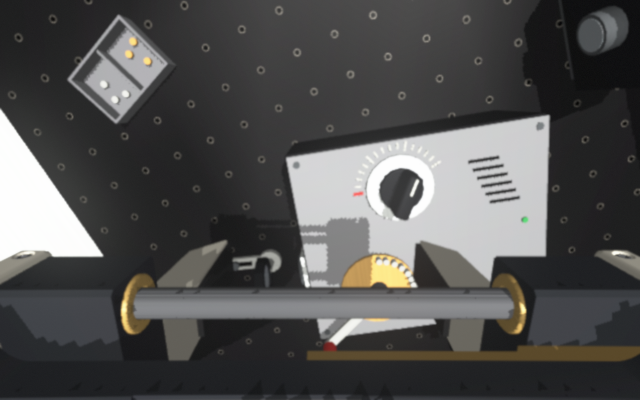

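Run:
```python
from h import *
d=dict(np.load("b_wrist.npz")); f=d["frame"]
cv2.imwrite("pics/b_z.png",cv2.resize(f[130:250,330:480,::-1],None,fx=5,fy=5,interpolation=cv2.INTER_CUBIC))
```

```text
(no output)
```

View pics/b_z.png

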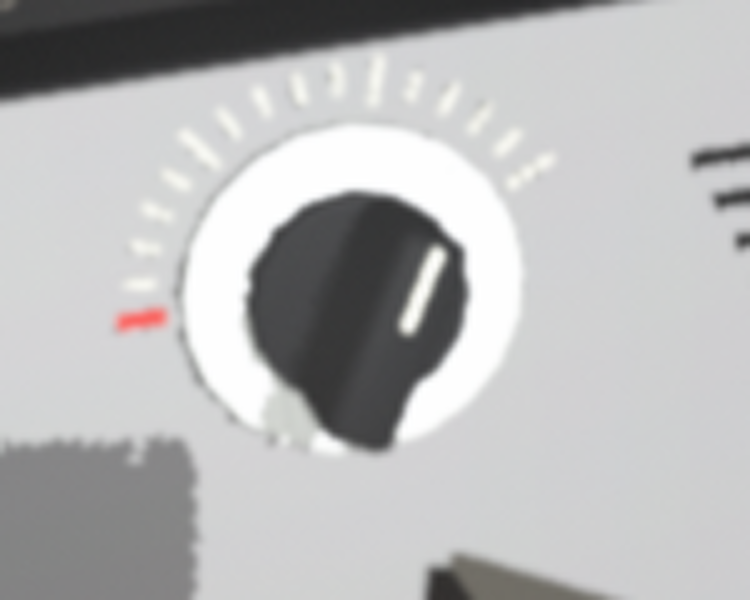

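The white line runs from pixel (418,180) to (411,196) on the bar top, and the red tick is at (358,194). Now I'll turn those into angles.

Run:
```python
from h import *
from cell import observe
d=dict(np.load("b_wrist.npz")); 
a=plane(d,[(417.6,179.6),(411.4,195.6)],.164); print(a.round(4)); v=a[0]-a[1]
az=np.degrees(np.arctan2(v[1],v[0])); print("line az",az, "angle cw from front",165.1-az)
t=plane(d,[(358.3,194)],.12); print("tick",t.round(4))
# dial white ring centre
f=d["frame"]; m=(f.min(2)>225).astype(np.uint8); m[:, :360]=0;m[:150]=0;m[225:]=0;m[:,440:]=0
c,_=cv2.findContours(m,0,2);c=max(c,key=cv2.contourArea); P=plane(d,cv2.convexHull(c)[:,0],.121)[:,:2].astype(np.float32)
print("dial",cv2.minEnclosingCircle(P))
# other views: dial ring in top & scene
for n,(x0,x1,y0,y1) in {"top":(265,310,155,205),"scene":(315,365,200,250)}.items():
    d=dict(np.load(f"a_{n}.npz")); f=d["frame"]; m=np.zeros(f.shape[:2],np.uint8); m[y0:y1,x0:x1]=(f.min(2)>215)[y0:y1,x0:x1]
    c,_=cv2.findContours(m,0,2);c=max(c,key=cv2.contourArea)
    print(n,cv2.minEnclosingCircle(plane(d,cv2.convexHull(c)[:,0],.121)[:,:2].astype(np.float32)))
    # brass quadrant
    hsv=cv2.cvtColor(f,cv2.COLOR_RGB2HSV); 
    y=cv2.inRange(hsv,(18,100,120),(32,255,255)); y[:, :x0]=0
    c,_=cv2.findContours(y,0,2);c=max(c,key=cv2.contourArea);P=plane(d,cv2.convexHull(c)[:,0],.135)[:,:2].astype(np.float32)
    print(n,"quadrant",cv2.minEnclosingCircle(P))
```

```text
[[0.6161 0.0912 0.164 ]
 [0.6062 0.0797 0.164 ]]
line az 49.39697894244961 angle cw from front 115.70302105755039
tick [[0.5629 0.0875 0.12  ]]
dial ((0.6041460633277893, 0.07600296288728714), 0.034634701907634735)
top ((0.6028526425361633, 0.07854911684989929), 0.032449234277009964)
top quadrant ((0.5410334467887878, -0.015965944156050682), 0.039466675370931625)
scene ((0.5996158123016357, 0.07769303023815155), 0.033064257353544235)
scene quadrant ((0.5330193042755127, 0.0076071457006037235), 0.02377566322684288)
```

Run:
```python
from h import *; from cell import observe
s=observe(); print(s["position"],totool(s,[.6025,.077,.20],-40.6))
```

```text
[0.53851013 0.10596202 0.29968346] (array([ 0.12,  6.98, 10.  ]), np.float64(-25.03), np.float64(15.566649463265918))
```

Call:
{"method": "arm_command", "body": {
  "deltas": [
    {"xyz": [0, 2.4, 2], "turn": 5, "jaw": 110},
    {"xyz": [0.1, 4.8, 5], "turn": 11, "jaw": 110},
    {"xyz": [0.1, 7, 8], "turn": 15.6, "jaw": 110},
    {"xyz": [0.1, 7, 10], "turn": 15.6, "jaw": 110},
    {"xyz": [0.1, 7, 10], "turn": 15.6, "jaw": 110}
  ]
}}

```text
clock: 1.87
position: [0.6005, 0.0757, 0.1952]
ee_rot: [2.851, 1.308, -0.012]
force: [0.1, 1.2, -0.2]
width: 0.686
```

Run:
```python
from h import *; from cell import observe,get_image
d=get_image("scene"); cv2.imwrite("pics/c_s.png",cv2.resize(d["frame"][120:300,240:440,::-1],None,fx=4,fy=3.3)); 
s=observe(); print(s["position"],s["width"],totool(s,[.6025,.077,.138],-40.6))
```

```text
[0.60108386 0.07643136 0.19779103] 0.6437898956196646 (array([0.18, 0.05, 5.98]), np.float64(-40.64), np.float64(-0.035863529043581366))
```

View pics/c_s.png

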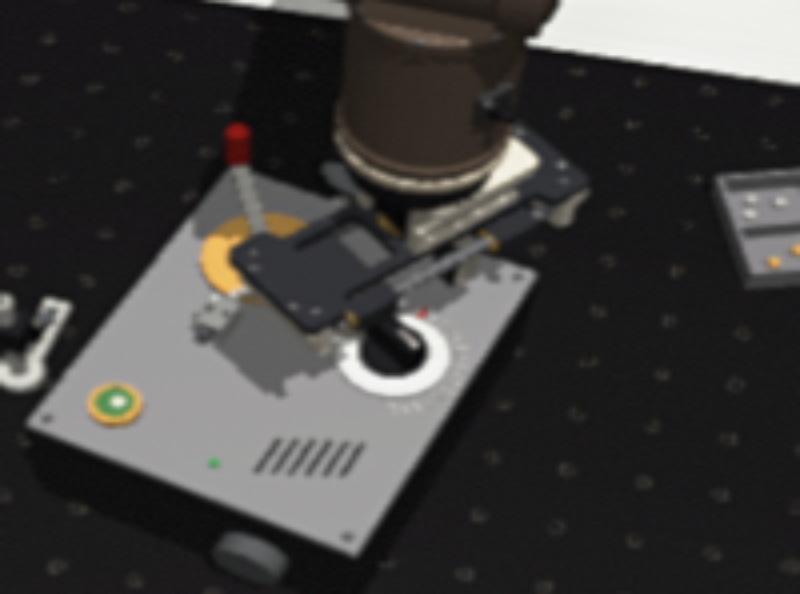

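The gripper straddles the knob from above, in line with the bar. Descending.

Call:
{"method": "arm_command", "body": {
  "deltas": [
    {"xyz": [0.1, 0, 2], "turn": 0, "jaw": 110},
    {"xyz": [0.2, 0, 4], "turn": 0, "jaw": 110},
    {"xyz": [0.2, 0, 5.9], "turn": 0, "jaw": 110},
    {"xyz": [0.2, 0, 5.9], "turn": 0, "jaw": 110},
    {"xyz": [0.2, 0, 5.9], "turn": 0, "jaw": 110}
  ]
}}

```text
clock: 2.33
position: [0.6021, 0.0782, 0.14]
ee_rot: [2.849, 1.312, -0.007]
force: [0.9, 0.0, 0.1]
width: 0.569
```

Call:
{"method": "arm_command", "body": {
  "deltas": [
    {"xyz": [0, 0, 0], "turn": 0, "jaw": 255},
    {"xyz": [0, 0, 0], "turn": 0, "jaw": 255},
    {"xyz": [0, 0, 0], "turn": 0, "jaw": 255},
    {"xyz": [0, 0, 0], "turn": 0, "jaw": 255},
    {"xyz": [0, 0, 0], "turn": 0, "jaw": 255}
  ],
  "force": 25
}}

```text
clock: 2.75
position: [0.6024, 0.0783, 0.1406]
ee_rot: [2.849, 1.312, -0.006]
force: [0.8, -0.5, 0.4]
width: 0.255
```

Call:
{"method": "arm_command", "body": {
  "deltas": [
    {"xyz": [0, 0, 0], "turn": 0, "jaw": 255},
    {"xyz": [0, 0, 0], "turn": 0, "jaw": 255},
    {"xyz": [0, 0, 0], "turn": 0, "jaw": 255},
    {"xyz": [0, 0, 0], "turn": 0, "jaw": 255},
    {"xyz": [0, 0, 0], "turn": 0, "jaw": 255}
  ],
  "force": 25
}}

```text
clock: 3.17
position: [0.6031, 0.0777, 0.1408]
ee_rot: [2.849, 1.311, -0.004]
force: [4.1, -2.0, -0.9]
width: 0.148
```

Run:
```python
from h import *; from cell import observe,get_image
s=observe(); print(s["clock"],s["position"],s["width"],s["force"],s["ft_torque"],s["joints"],totool(s,[.6025,.077,.138],-40.6))
```

```text
3.1667 [0.6031196  0.07774537 0.14083524] 0.14827213552206858 [ 4.14705918 -2.01065226 -0.90172645] [-0.56228613 -0.79605238 -0.05544135] [-0.61711951  0.53583339  0.58747174  1.75190739 -0.34458683  0.96010012
 -0.60232114] (array([-0.1 ,  0.  ,  0.28]), np.float64(-40.59), np.float64(0.013550802266394157))
```

Gripped, at about 13.6 mm. Now turning counter-clockwise.

Call:
{"method": "arm_command", "body": {
  "deltas": [
    {"xyz": [0, 0, 0], "turn": -5, "jaw": 255},
    {"xyz": [0, 0, 0], "turn": -10, "jaw": 255},
    {"xyz": [0, 0, 0], "turn": -15, "jaw": 255},
    {"xyz": [0, 0, 0], "turn": -20, "jaw": 255},
    {"xyz": [0, 0, 0], "turn": -25, "jaw": 255}
  ]
}}

```text
clock: 3.58
position: [0.6028, 0.0779, 0.1408]
ee_rot: [2.494, 1.902, -0.007]
force: [1.0, -0.4, 0.0]
width: 0.151
```

Run:
```python
from h import *; from cell import observe,get_image
s=observe(); print(s["clock"],s["position"],s["width"],s["force"],s["ft_torque"],s["joints"],totool(s,[.6025,.077,.138],-40.6))
```

```text
3.5833 [0.60278943 0.07793486 0.14084812] 0.15086348568367877 [ 0.95883886 -0.37477403  0.00636732] [-0.25635895 -0.02984996 -0.08044588] [-0.54020084  0.51484367  0.46747804  1.7455586  -0.2691078   0.94736654
 -0.23388727] (array([-0.1 , -0.  ,  0.29]), np.float64(-15.33), np.float64(25.265618573120037))
```

Call:
{"method": "arm_command", "body": {
  "deltas": [
    {"xyz": [0, 0, 0], "turn": -5, "jaw": 255},
    {"xyz": [0, 0, 0], "turn": -10, "jaw": 255},
    {"xyz": [0, 0, 0], "turn": -15, "jaw": 255},
    {"xyz": [0, 0, 0], "turn": -20, "jaw": 255},
    {"xyz": [0, 0, 0], "turn": -25, "jaw": 255}
  ]
}}

```text
clock: 4.0
position: [0.6024, 0.078, 0.1409]
ee_rot: [2.019, 2.403, -0.009]
force: [-0.1, -1.6, 0.5]
width: 0.154
```

Call:
{"method": "arm_command", "body": {
  "deltas": [
    {"xyz": [0, 0, 0], "turn": -5, "jaw": 255},
    {"xyz": [0, 0, 0], "turn": -10, "jaw": 255},
    {"xyz": [0, 0, 0], "turn": -15, "jaw": 255},
    {"xyz": [0, 0, 0], "turn": -20, "jaw": 255},
    {"xyz": [0, 0, 0], "turn": -25, "jaw": 255}
  ]
}}

```text
clock: 4.42
position: [0.602, 0.0778, 0.1409]
ee_rot: [1.447, 2.788, -0.011]
force: [-0.0, -2.0, 0.9]
width: 0.152
```

Call:
{"method": "arm_command", "body": {
  "deltas": [
    {"xyz": [0, 0, 0], "turn": -5, "jaw": 255},
    {"xyz": [0, 0, 0], "turn": -10, "jaw": 255},
    {"xyz": [0, 0, 0], "turn": -15, "jaw": 255},
    {"xyz": [0, 0, 0], "turn": -20, "jaw": 255},
    {"xyz": [0, 0, 0], "turn": -25, "jaw": 255}
  ]
}}

```text
clock: 4.83
position: [0.6016, 0.0775, 0.1408]
ee_rot: [-0.803, -3.036, 0.012]
force: [0.2, -2.7, 0.4]
width: 0.151
```

```bash
cat > st.py <<'E'
from h import *; from cell import observe
s=observe(); print(round(s["clock"],2),s["position"].round(4),s["width"].round(3),s["force"].round(2),s["ft_torque"].round(3),"j7",s["joints"][6].round(3),"yaz",totool(s,[0,0,0])[1])
E
python3 st.py
```

```text
Traceback (most recent call last):
  File "st.py", line 2, in <module>
    s=observe(); print(round(s["clock"],2),s["position"].round(4),s["width"].round(3),s["force"].round(2),s["ft_torque"].round(3),"j7",s["joints"][6].round(3),"yaz",totool(s,[0,0,0])[1])
                                                                  ^^^^^^^^^^^^^^^^
AttributeError: 'float' object has no attribute 'round'
```

Call:
{"method": "arm_command", "body": {
  "deltas": [
    {"xyz": [0, 0, 0], "turn": -3, "jaw": 255},
    {"xyz": [0, 0, 0], "turn": -6, "jaw": 255},
    {"xyz": [0, 0, 0], "turn": -9, "jaw": 255},
    {"xyz": [0, 0, 0], "turn": -12, "jaw": 255}
  ]
}}

```text
clock: 5.17
position: [0.6016, 0.0773, 0.1409]
ee_rot: [-0.477, -3.103, 0.012]
force: [1.2, -1.7, 0.4]
width: 0.154
```

```bash
sed -i 's/s\["width"\].round(3)/round(s["width"],3)/' st.py; python3 st.py
```

```text
5.17 [0.6016 0.0773 0.1409] 0.154 [ 1.2  -1.68  0.39] [-0.254 -0.606 -0.02 ] j7 1.078 yaz 72.52
```

Call:
{"method": "arm_command", "body": {
  "deltas": [
    {"xyz": [0, 0, 0], "turn": -2, "jaw": 255},
    {"xyz": [0, 0, 0], "turn": -4, "jaw": 255}
  ]
}}

```text
clock: 5.33
position: [0.6015, 0.0771, 0.1409]
ee_rot: [-0.366, -3.118, 0.012]
force: [2.4, 0.3, -0.9]
width: 0.154
```

```bash
python3 st.py
```

```text
5.33 [0.6015 0.0771 0.1409] 0.154 [ 2.35  0.26 -0.87] [-0.128 -0.541 -0.536] j7 1.14 yaz 76.61
```

Call:
{"method": "arm_command", "body": {
  "deltas": [
    {"xyz": [0, 0, 0], "turn": -1.5, "jaw": 255},
    {"xyz": [0, 0, 0], "turn": -1.5, "jaw": 255}
  ]
}}

```text
clock: 5.5
position: [0.6014, 0.0772, 0.1409]
ee_rot: [-0.324, -3.122, 0.011]
force: [2.1, -0.2, 0.5]
width: 0.155
```

```bash
python3 st.py
```

```text
5.5 [0.6014 0.0772 0.1409] 0.155 [ 2.06 -0.24  0.47] [-0.01  -0.511 -0.676] j7 1.163 yaz 78.14
```

The knob is hard on its stop (0.68 Nm against 0.06 Nm in free motion). I'll release it and rise.

Call:
{"method": "arm_command", "body": {
  "deltas": [
    {"xyz": [0, 0, 0], "turn": 0, "jaw": 120},
    {"xyz": [0, 0, 0], "turn": 0, "jaw": 120},
    {"xyz": [0, 0, 0], "turn": 0, "jaw": 120},
    {"xyz": [0, 0, 0], "turn": 0, "jaw": 120},
    {"xyz": [0, 0, 0], "turn": 0, "jaw": 120}
  ]
}}

```text
clock: 5.92
position: [0.6012, 0.0773, 0.1408]
ee_rot: [-0.324, -3.121, 0.011]
force: [0.2, -0.2, 0.5]
width: 0.465
```

Call:
{"method": "arm_command", "body": {
  "deltas": [
    {"xyz": [0, 0, -2.5], "turn": 0, "jaw": 120},
    {"xyz": [0, 0, -5.5], "turn": 0, "jaw": 120},
    {"xyz": [0, 0, -9], "turn": 0, "jaw": 120},
    {"xyz": [2, 0, -12.5], "turn": 0, "jaw": 120},
    {"xyz": [5, 0, -16], "turn": 0, "jaw": 120}
  ]
}}

```text
clock: 6.33
position: [0.5565, 0.0874, 0.2991]
ee_rot: [-0.327, -3.122, 0.012]
force: [0.0, -0.9, 0.0]
width: 0.531
```

Call:
{"method": "arm_command", "body": {
  "deltas": [
    {"xyz": [4, 0, 0], "turn": 0, "jaw": 120},
    {"xyz": [8, 0, 0], "turn": 0, "jaw": 120},
    {"xyz": [8, 0, 0], "turn": 0, "jaw": 120}
  ]
}}

```text
clock: 6.58
position: [0.4715, 0.1058, 0.2996]
ee_rot: [-0.32, -3.12, 0.011]
force: [-0.5, -0.7, -0.6]
width: 0.527
```

```bash
python3 st.py
python3 - <<'E'
from h import *; from cell import observe,get_image
for n in ("wrist","top"):
    d=get_image(n); cv2.imwrite(f"pics/d_{n}.png",d["frame"][:,:,::-1]); np.savez(f"d_{n}.npz",**d)
E
```

```text
6.58 [0.4715 0.1058 0.2996] 0.527 [-0.47 -0.67 -0.58] [0.033 0.009 0.077] j7 1.032 yaz 78.28
```

View pics/d_wrist.png

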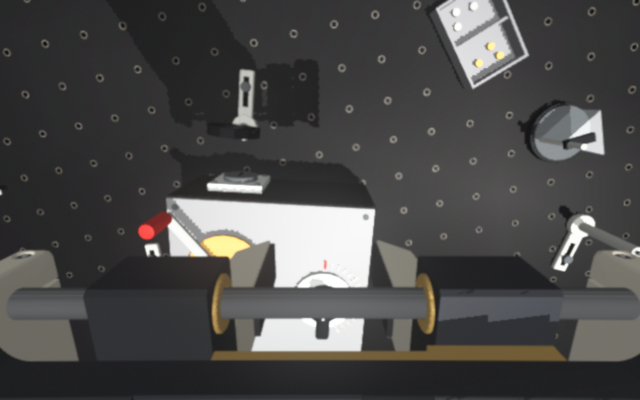

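Run:
```python
from h import *
d=dict(np.load("d_top.npz"));a=d["frame"][110:290,240:400,::-1]
d=dict(np.load("d_wrist.npz"));b=d["frame"][250:350,270:380,::-1]
cv2.imwrite("pics/d_z.png",np.hstack([cv2.resize(a,(400,450)),cv2.resize(b,(400,450))]))
```

```text
(no output)
```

View pics/d_z.png

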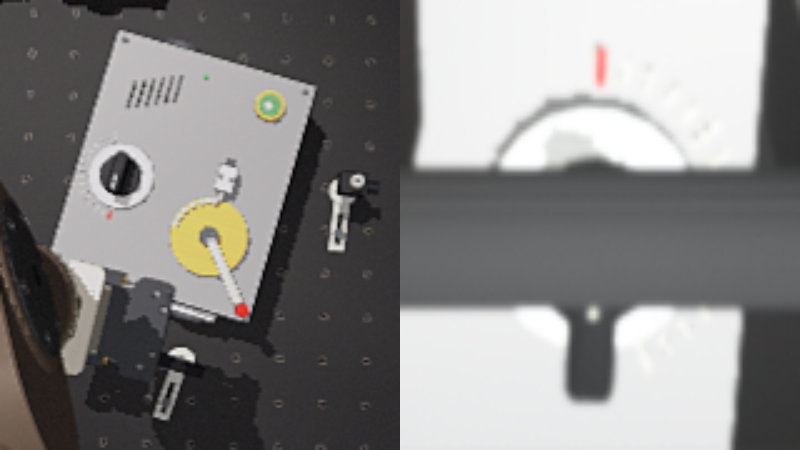

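The knob bar now lies along the red tick with its white line to the front, so it's at zero. Next I'll pin down the lever's handle and pivot.

Run:
```python
from h import *
from cell import observe
d=dict(np.load("d_top.npz"));w=dict(np.load("d_wrist.npz"));sc=dict(np.load("a_scene.npz"))
print("scene top face",plane(sc,[299.1,159.7],.185), "scene hub",plane(sc,[230+267/3.5,140+186/3.3],.147))
for n,dd in (("top",d),("wrist",w)):
    hsv=cv2.cvtColor(dd["frame"],cv2.COLOR_RGB2HSV); m=cv2.inRange(hsv,(0,150,80),(8,255,255))|cv2.inRange(hsv,(172,150,80),(180,255,255))
    k,l,st,ce=cv2.connectedComponentsWithStats(m)
    for i in range(1,k):
        if st[i,4]>12: print(n,st[i],ce[i],plane(dd,ce[i],.185 if n=="top" else .166))
print("hub top",plane(d,[323.6,204.4],.147))
f=w["frame"];cv2.imwrite("pics/e_z.png",cv2.resize(f[195:285,120:260,::-1],None,fx=5,fy=5,interpolation=cv2.INTER_CUBIC))
```

```text
scene top face [[ 0.46971366 -0.04833287  0.185     ]] scene hub [[ 0.5469604  -0.01261351  0.147     ]]
top [122 161   4   4  13] [123.38461538 162.38461538] [[0.62830673 0.48292612 0.185     ]]
top [334 231   6   6  22] [336.18181818 233.81818182] [[ 0.46882037 -0.04903504  0.185     ]]
wrist [138 212  33  28 504] [153.48611111 225.95833333] [[ 0.4714792  -0.05205797  0.166     ]]
hub top [[ 0.54041499 -0.01679578  0.147     ]]
```

View pics/e_z.png

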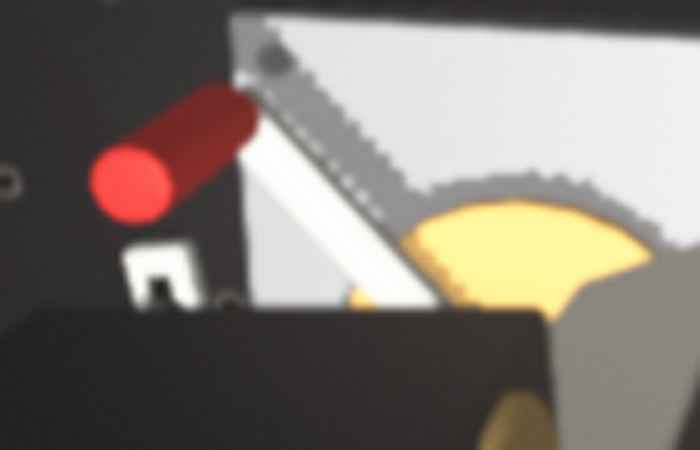

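Run:
```python
from h import *; from cell import observe
s=observe(); print(s["position"],totool(s,[.470,-.0495,.215],115.3))
```

```text
[0.47695255 0.10451334 0.29987657] (array([ -2.49, -15.16,   8.59]), np.float64(78.15), np.float64(-37.14926295483377))
```

Call:
{"method": "arm_command", "body": {
  "deltas": [
    {"xyz": [-0.5, -3, 0], "turn": -7, "jaw": 120},
    {"xyz": [-1, -6, 0], "turn": -14, "jaw": 120},
    {"xyz": [-1.5, -9, 0], "turn": -21, "jaw": 120},
    {"xyz": [-2, -12, 0], "turn": -28, "jaw": 120},
    {"xyz": [-2.5, -15.1, 3], "turn": -35, "jaw": 120}
  ]
}}

```text
clock: 7.1
position: [0.4741, -0.0468, 0.278]
ee_rot: [-0.62, 3.075, -0.012]
force: [1.2, 0.0, 0.1]
width: 0.529
```

Run:
```python
from h import *; from cell import observe
s=observe(); print(s["position"],s["joints"],totool(s,[.470,-.0495,.215],115.3))
```

```text
[ 0.47408575 -0.04684829  0.27797367] [-0.08725077  0.14223387  0.07780889  1.85283672 -0.00441132  1.14116931
  1.96033119] (array([ 0.5 , -0.03,  6.3 ]), np.float64(112.8), np.float64(-2.498937604792772))
```

Call:
{"method": "arm_command", "body": {
  "deltas": [
    {"xyz": [0.3, 0, 3], "turn": -2.5, "jaw": 120},
    {"xyz": [0.5, 0, 6.3], "turn": -2.5, "jaw": 120},
    {"xyz": [0.5, 0, 6.3], "turn": -2.5, "jaw": 120},
    {"xyz": [0.5, 0, 6.3], "turn": -2.5, "jaw": 120}
  ]
}}

```text
clock: 7.43
position: [0.4695, -0.0497, 0.2142]
ee_rot: [-0.686, 3.065, -0.012]
force: [-0.2, 0.8, 0.5]
width: 0.531
```

Run:
```python
from h import *; from cell import observe,get_image
d=get_image("scene"); cv2.imwrite("pics/f_s.png",cv2.resize(d["frame"][100:260,230:400,::-1],None,fx=4.5,fy=3.7)); d1=get_image("wrist"); cv2.imwrite("pics/f_w.png",d1["frame"][:,:,::-1])
s=observe(); print(s["position"],s["width"],s["force"],totool(s,[.470,-.0495,.152],115.3))
```

```text
[ 0.47128481 -0.04904959  0.21641005] 0.5297056136322832 [-0.63013286  0.25548577  0.04649549] (array([0.16, 0.08, 6.44]), np.float64(115.3), np.float64(-0.0015393094367226468))
```

View pics/f_s.png

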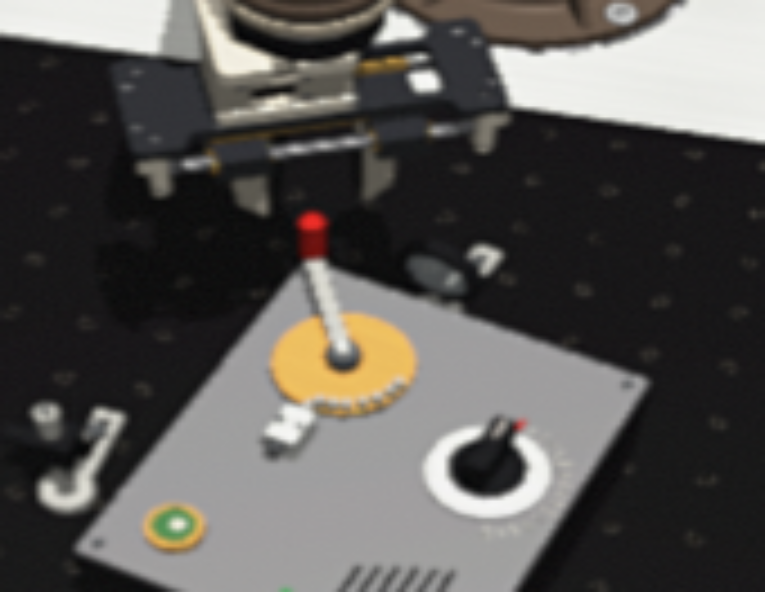

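View pics/f_w.png

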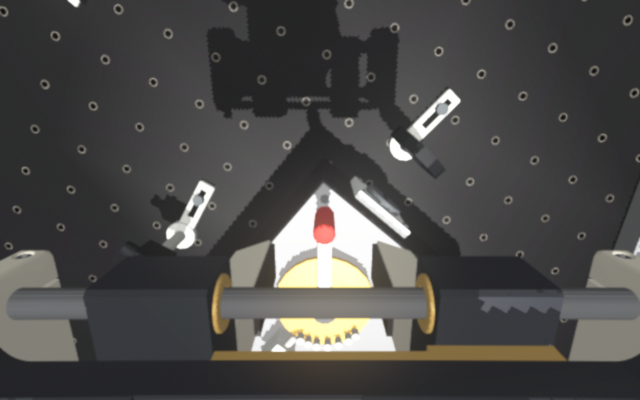

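The handle at (324,225) is centred between the fingers and the arm points straight along the tool x. Descending and gripping.

Call:
{"method": "arm_command", "body": {
  "deltas": [
    {"xyz": [0.1, 0, 2], "turn": 0, "jaw": 120},
    {"xyz": [0.1, 0.1, 4], "turn": 0, "jaw": 120},
    {"xyz": [0.1, 0.1, 6.4], "turn": 0, "jaw": 120},
    {"xyz": [0.1, 0.1, 6.4], "turn": 0, "jaw": 120},
    {"xyz": [0.1, 0.1, 6.4], "turn": 0, "jaw": 140}
  ]
}}

```text
clock: 7.95
position: [0.4711, -0.0487, 0.1534]
ee_rot: [-0.688, 3.059, -0.013]
force: [0.1, 0.1, 1.2]
width: 0.491
```

Call:
{"method": "arm_command", "body": {
  "deltas": [
    {"xyz": [0, 0, 0], "turn": 0, "jaw": 255},
    {"xyz": [0, 0, 0], "turn": 0, "jaw": 255},
    {"xyz": [0, 0, 0], "turn": 0, "jaw": 255},
    {"xyz": [0, 0, 0], "turn": 0, "jaw": 255},
    {"xyz": [0, 0, 0], "turn": 0, "jaw": 255}
  ],
  "force": 40
}}

```text
clock: 8.37
position: [0.4715, -0.0487, 0.154]
ee_rot: [-0.687, 3.058, -0.014]
force: [0.6, -1.7, 1.6]
width: 0.144
```

Call:
{"method": "arm_command", "body": {
  "deltas": [
    {"xyz": [0, 0, 0], "turn": 0, "jaw": 255},
    {"xyz": [0, 0, 0], "turn": 0, "jaw": 255},
    {"xyz": [0, 0, 0], "turn": 0, "jaw": 255},
    {"xyz": [0, 0, 0], "turn": 0, "jaw": 255}
  ],
  "force": 40
}}

```text
clock: 8.7
position: [0.4715, -0.0488, 0.1541]
ee_rot: [-0.687, 3.058, -0.014]
force: [1.0, 0.3, 0.2]
width: 0.147
```

```bash
cat > lv.py <<'E'
from h import *; from cell import observe
s=observe(); M=R.from_rotvec(s["ee_rot"]).as_matrix()
pv=np.array([.542,-.0155]); v=s["position"][:2]-pv; az=np.degrees(np.arctan2(v[1],v[0]))%360
t=M[:,1]; r=v/np.linalg.norm(v); tg=np.array([r[1],-r[0],0]) # cw tangent
ya=np.degrees(np.arctan2(M[1,1],M[0,1]))
print("t",round(s["clock"],2),s["position"].round(4),"w",round(s["width"],3),"rad",np.linalg.norm(v).round(4),"az",az.round(2),"Ftan %.1f Frad %.1f Fz %.1f"%(s["force"]@tg,s["force"][:2]@r,s["force"][2]),"yaz",ya.round(2),"tg.y",(tg@t).round(2),"j7",s["joints"][6].round(2))
E
python3 lv.py
```

```text
t 8.7 [ 0.4715 -0.0488  0.1541] w 0.147 rad 0.078 az 205.28 Ftan -0.1 Frad -1.1 Fz 0.2 yaz 115.32 tg.y 1.0 j7 2.02
```

Gripped, and tool +y is the opening tangent. Stepping slowly and reading the force each time (−Fy is roughly the push).

Call:
{"method": "arm_command", "body": {
  "deltas": [
    {"xyz": [0, 0.1, 0], "turn": 0.7, "jaw": 255},
    {"xyz": [0, 0.2, 0], "turn": 1.4, "jaw": 255}
  ]
}}

```text
clock: 8.87
position: [0.4713, -0.0482, 0.1542]
ee_rot: [-0.647, 3.066, -0.016]
force: [4.1, -6.3, -3.7]
width: 0.143
```

Call:
{"method": "arm_command", "body": {
  "deltas": [
    {"xyz": [0, 0.1, 0], "turn": 0.7, "jaw": 255},
    {"xyz": [0, 0.2, 0], "turn": 1.4, "jaw": 255}
  ]
}}

```text
clock: 9.03
position: [0.4711, -0.0477, 0.1542]
ee_rot: [-0.606, 3.073, -0.019]
force: [3.9, -6.4, -3.9]
width: 0.143
```

Call:
{"method": "arm_command", "body": {
  "deltas": [
    {"xyz": [0, 0.1, 0], "turn": 0.7, "jaw": 255},
    {"xyz": [0, 0.2, 0], "turn": 1.4, "jaw": 255}
  ]
}}

```text
clock: 9.2
position: [0.4708, -0.0471, 0.1542]
ee_rot: [-0.566, 3.08, -0.021]
force: [2.7, -6.1, -2.7]
width: 0.141
```

```bash
python3 lv.py
```

```text
t 9.2 [ 0.4708 -0.0471  0.1542] w 0.141 rad 0.0779 az 203.93 Ftan -6.7 Frad 0.0 Fz -2.7 yaz 110.81 tg.y 1.0 j7 1.93
```

Call:
{"method": "arm_command", "body": {
  "deltas": [
    {"xyz": [0, 0.2, 0], "turn": 0, "jaw": 255},
    {"xyz": [0, 0.3, 0], "turn": 0, "jaw": 255}
  ]
}}

```text
clock: 9.37
position: [0.4704, -0.0461, 0.1542]
ee_rot: [-0.563, 3.08, -0.025]
force: [3.6, -8.9, -2.8]
width: 0.145
```

Call:
{"method": "arm_command", "body": {
  "deltas": [
    {"xyz": [0, 0.2, 0], "turn": 0, "jaw": 255},
    {"xyz": [0, 0.3, 0], "turn": 0, "jaw": 255}
  ]
}}

```text
clock: 9.53
position: [0.4702, -0.0456, 0.1542]
ee_rot: [-0.56, 3.079, -0.03]
force: [4.6, -11.6, -4.2]
width: 0.144
```

Call:
{"method": "arm_command", "body": {
  "deltas": [
    {"xyz": [0, 0.2, 0], "turn": 0, "jaw": 255},
    {"xyz": [0, 0.3, 0], "turn": 0, "jaw": 255}
  ]
}}

```text
clock: 9.7
position: [0.4701, -0.0453, 0.1543]
ee_rot: [-0.556, 3.078, -0.035]
force: [6.9, -13.0, -4.9]
width: 0.145
```

```bash
python3 lv.py
```

```text
t 9.7 [ 0.4701 -0.0453  0.1543] w 0.145 rad 0.0778 az 202.5 Ftan -14.6 Frad -1.4 Fz -4.9 yaz 110.47 tg.y 1.0 j7 1.91
```

Call:
{"method": "arm_command", "body": {
  "deltas": [
    {"xyz": [0, 0.2, 0], "turn": 0, "jaw": 255},
    {"xyz": [0, 0.35, 0], "turn": 0, "jaw": 255}
  ]
}}

```text
clock: 9.87
position: [0.47, -0.0448, 0.1543]
ee_rot: [-0.552, 3.077, -0.04]
force: [8.0, -14.7, -5.5]
width: 0.146
```

Call:
{"method": "arm_command", "body": {
  "deltas": [
    {"xyz": [0, 0.2, 0], "turn": 0, "jaw": 255},
    {"xyz": [0, 0.35, 0], "turn": 0, "jaw": 255}
  ]
}}

```text
clock: 10.03
position: [0.4699, -0.0446, 0.1543]
ee_rot: [-0.547, 3.077, -0.046]
force: [5.7, -10.5, -5.9]
width: 0.145
```

```bash
python3 lv.py
```

```text
t 10.03 [ 0.4699 -0.0446  0.1543] w 0.145 rad 0.0778 az 201.96 Ftan -11.8 Frad -1.4 Fz -5.9 yaz 110.15 tg.y 1.0 j7 1.89
```

```bash
cat > lv.py <<'E'
from h import *; from cell import observe
s=observe(); M=R.from_rotvec(s["ee_rot"]).as_matrix()
g=s["position"]-.0145*M[:,2]
pv=np.array([.542,-.0155]); v=g[:2]-pv; az=np.degrees(np.arctan2(v[1],v[0]))%360
r=v/np.linalg.norm(v); tg=np.array([r[1],-r[0],0])
ya=np.degrees(np.arctan2(M[1,1],M[0,1]))
print("t",round(s["clock"],2),"g",g.round(4),"w",round(s["width"],3),"rad",np.linalg.norm(v).round(4),"opened %.3f rad"%np.radians(205.3-az),"Ftan %.1f Frad %.1f Fz %.1f"%(s["force"]@tg,s["force"][:2]@r,s["force"][2]),"yaw err(az-90-yaz) %.1f"%(az-90-ya),"toolz tan %.3f rad %.3f"%(M[:,2]@tg,M[:2,2]@r),"tq",s["ft_torque"].round(2))
E
python3 lv.py
python3 - <<'E'
from h import *; from cell import get_image
for n in ("top","scene"):
    d=get_image(n); cv2.imwrite(f"pics/g_{n}.png",cv2.resize(d["frame"][130:290,240:400,::-1],None,fx=3.6,fy=3.6,interpolation=cv2.INTER_CUBIC))
E
```

```text
t 10.03 g [ 0.4695 -0.0442  0.1688] w 0.145 rad 0.0779 opened 0.064 rad Ftan -11.8 Frad -1.4 Fz -5.9 yaw err(az-90-yaz) 1.5 toolz tan -0.032 rad -0.010 tq [-1.73 -0.63  0.22]
```

View pics/g_scene.png

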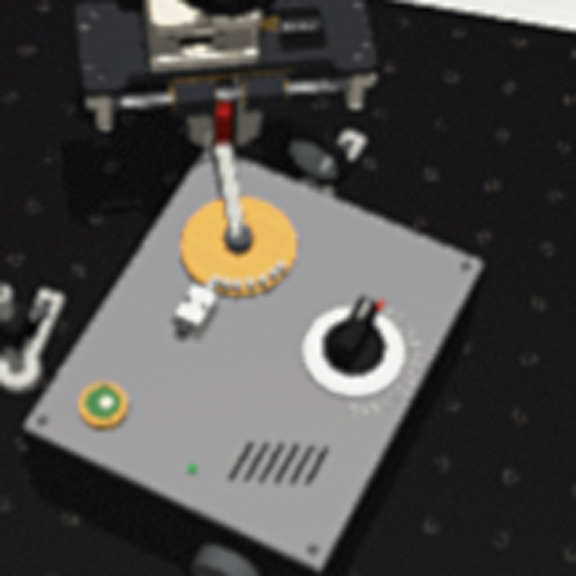

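The handle sits in the jaws and only the lever has moved. Continuing with fewer, larger steps to limit the tilt drift.

Call:
{"method": "arm_command", "body": {
  "deltas": [
    {"xyz": [0, 0.2, 0], "turn": 0, "jaw": 255},
    {"xyz": [0, 0.35, 0], "turn": 0, "jaw": 255},
    {"xyz": [0, 0.45, 0], "turn": 0, "jaw": 255}
  ]
}}

```text
clock: 10.38
position: [0.4686, -0.0415, 0.1542]
ee_rot: [-0.543, 3.077, -0.048]
force: [5.3, -11.0, -1.2]
width: 0.144
```

```bash
python3 lv.py
```

```text
t 10.38 g [ 0.4683 -0.0411  0.1686] w 0.144 rad 0.078 opened 0.107 rad Ftan -12.1 Frad -1.4 Fz -1.2 yaw err(az-90-yaz) -0.9 toolz tan -0.033 rad -0.012 tq [-1.4  -0.64 -0.06]
```

Call:
{"method": "arm_command", "body": {
  "deltas": [
    {"xyz": [0, 0.2, 0], "turn": 0, "jaw": 255},
    {"xyz": [0, 0.35, 0], "turn": 0, "jaw": 255},
    {"xyz": [0, 0.4, 0], "turn": 0, "jaw": 255}
  ]
}}

```text
clock: 10.63
position: [0.468, -0.0399, 0.1542]
ee_rot: [-0.538, 3.077, -0.051]
force: [4.8, -9.9, -3.9]
width: 0.143
```

```bash
python3 lv.py
```

```text
t 10.63 g [ 0.4677 -0.0395  0.1687] w 0.143 rad 0.0781 opened 0.130 rad Ftan -10.9 Frad -1.5 Fz -3.9 yaw err(az-90-yaz) -2.0 toolz tan -0.035 rad -0.013 tq [-1.34 -0.71 -0.13]
```

Call:
{"method": "arm_command", "body": {
  "deltas": [
    {"xyz": [0, 0.2, 0], "turn": 1, "jaw": 255},
    {"xyz": [0, 0.35, 0], "turn": 2, "jaw": 255},
    {"xyz": [0, 0.35, 0], "turn": 2, "jaw": 255}
  ]
}}

```text
clock: 10.88
position: [0.4675, -0.0381, 0.1541]
ee_rot: [-0.478, 3.085, -0.053]
force: [4.0, -7.1, -1.8]
width: 0.143
```

```bash
python3 lv.py
```

```text
t 10.88 g [ 0.4671 -0.0376  0.1686] w 0.143 rad 0.0781 opened 0.154 rad Ftan -8.0 Frad -1.8 Fz -1.8 yaw err(az-90-yaz) -1.2 toolz tan -0.036 rad -0.015 tq [-0.79 -0.41 -0.1 ]
```

Call:
{"method": "arm_command", "body": {
  "deltas": [
    {"xyz": [0, 0.2, 0], "turn": 1, "jaw": 255},
    {"xyz": [0, 0.35, 0], "turn": 1, "jaw": 255},
    {"xyz": [0, 0.35, 0], "turn": 1, "jaw": 255}
  ]
}}

```text
clock: 11.13
position: [0.4669, -0.036, 0.1541]
ee_rot: [-0.447, 3.088, -0.055]
force: [3.1, -5.6, -1.3]
width: 0.143
```

```bash
python3 lv.py
```

```text
t 11.13 g [ 0.4665 -0.0356  0.1686] w 0.143 rad 0.0781 opened 0.182 rad Ftan -6.2 Frad -1.6 Fz -1.3 yaw err(az-90-yaz) -1.6 toolz tan -0.037 rad -0.016 tq [-0.17 -0.22 -0.16]
```

Call:
{"method": "arm_command", "body": {
  "deltas": [
    {"xyz": [0, 0.2, 0], "turn": 1, "jaw": 255},
    {"xyz": [0, 0.35, 0], "turn": 1, "jaw": 255},
    {"xyz": [0, 0.35, 0], "turn": 1, "jaw": 255}
  ]
}}

```text
clock: 11.38
position: [0.4663, -0.034, 0.1541]
ee_rot: [-0.416, 3.092, -0.057]
force: [2.9, -6.3, -2.2]
width: 0.14
```

```bash
python3 lv.py
```

```text
t 11.38 g [ 0.4659 -0.0335  0.1686] w 0.14 rad 0.0782 opened 0.209 rad Ftan -6.8 Frad -1.4 Fz -2.2 yaw err(az-90-yaz) -2.0 toolz tan -0.038 rad -0.018 tq [-0.35 -0.36 -0.17]
```

Fall number 1, with a minimum of about 6 N near 0.19 rad, so click 1 has been felt. Going on.

Call:
{"method": "arm_command", "body": {
  "deltas": [
    {"xyz": [0, 0.2, 0], "turn": 1, "jaw": 255},
    {"xyz": [0, 0.35, 0], "turn": 2, "jaw": 255},
    {"xyz": [0, 0.4, 0], "turn": 2.5, "jaw": 255}
  ]
}}

```text
clock: 11.63
position: [0.4661, -0.0321, 0.1541]
ee_rot: [-0.343, 3.098, -0.059]
force: [4.3, -10.5, -1.3]
width: 0.149
```

```bash
python3 lv.py
```

```text
t 11.63 g [ 0.4656 -0.0316  0.1686] w 0.149 rad 0.078 opened 0.234 rad Ftan -11.1 Frad -2.1 Fz -1.3 yaw err(az-90-yaz) -0.7 toolz tan -0.040 rad -0.020 tq [-1.2  -0.54  0.06]
```

Call:
{"method": "arm_command", "body": {
  "deltas": [
    {"xyz": [0, 0.2, 0], "turn": 1, "jaw": 255},
    {"xyz": [0, 0.35, 0], "turn": 1, "jaw": 255},
    {"xyz": [0, 0.4, 0], "turn": 1, "jaw": 255}
  ]
}}

```text
clock: 11.88
position: [0.4657, -0.0307, 0.1541]
ee_rot: [-0.311, 3.101, -0.063]
force: [3.9, -12.5, -2.8]
width: 0.144
```

```bash
python3 lv.py
```

```text
t 11.88 g [ 0.4653 -0.0302  0.1686] w 0.144 rad 0.0781 opened 0.253 rad Ftan -13.0 Frad -1.5 Fz -2.8 yaw err(az-90-yaz) -0.6 toolz tan -0.043 rad -0.021 tq [-1.66 -0.5   0.06]
```

Call:
{"method": "arm_command", "body": {
  "deltas": [
    {"xyz": [0, 0.2, 0], "turn": 1, "jaw": 255},
    {"xyz": [0, 0.35, 0], "turn": 1, "jaw": 255},
    {"xyz": [0, 0.4, 0], "turn": 1, "jaw": 255}
  ]
}}

```text
clock: 12.13
position: [0.4656, -0.0299, 0.1541]
ee_rot: [-0.278, 3.102, -0.068]
force: [4.7, -13.7, -2.3]
width: 0.144
```

```bash
python3 lv.py
```

```text
t 12.13 g [ 0.4651 -0.0293  0.1685] w 0.144 rad 0.0781 opened 0.264 rad Ftan -14.3 Frad -2.2 Fz -2.3 yaw err(az-90-yaz) -0.1 toolz tan -0.046 rad -0.022 tq [-2.02 -0.56  0.08]
```

Call:
{"method": "arm_command", "body": {
  "deltas": [
    {"xyz": [0, 0.2, 0], "turn": 0, "jaw": 255},
    {"xyz": [0, 0.4, 0], "turn": 0.5, "jaw": 255},
    {"xyz": [0, 0.5, 0], "turn": 1, "jaw": 255}
  ]
}}

```text
clock: 12.38
position: [0.4652, -0.0277, 0.154]
ee_rot: [-0.245, 3.104, -0.072]
force: [3.0, -9.4, -1.5]
width: 0.148
```

```bash
python3 lv.py
```

```text
t 12.38 g [ 0.4647 -0.0271  0.1685] w 0.148 rad 0.0781 opened 0.293 rad Ftan -9.8 Frad -1.5 Fz -1.5 yaw err(az-90-yaz) -0.5 toolz tan -0.048 rad -0.024 tq [-1.06 -0.18  0.09]
```

Call:
{"method": "arm_command", "body": {
  "deltas": [
    {"xyz": [0, 0.2, 0], "turn": 1, "jaw": 255},
    {"xyz": [0, 0.35, 0], "turn": 1, "jaw": 255},
    {"xyz": [0, 0.4, 0], "turn": 1, "jaw": 255}
  ]
}}

```text
clock: 12.63
position: [0.4649, -0.0256, 0.154]
ee_rot: [-0.214, 3.105, -0.074]
force: [2.2, -9.0, -0.9]
width: 0.148
```

```bash
python3 lv.py
```

```text
t 12.63 g [ 0.4644 -0.025   0.1685] w 0.148 rad 0.0781 opened 0.320 rad Ftan -9.2 Frad -1.1 Fz -0.9 yaw err(az-90-yaz) -0.9 toolz tan -0.049 rad -0.026 tq [-0.91 -0.02  0.02]
```

Call:
{"method": "arm_command", "body": {
  "deltas": [
    {"xyz": [0, 0.2, 0], "turn": 1, "jaw": 255},
    {"xyz": [0, 0.35, 0], "turn": 2, "jaw": 255},
    {"xyz": [0, 0.4, 0], "turn": 2, "jaw": 255}
  ]
}}

```text
clock: 12.88
position: [0.4646, -0.023, 0.154]
ee_rot: [-0.154, 3.107, -0.075]
force: [0.9, -7.8, 1.6]
width: 0.146
```

```bash
python3 lv.py
```

```text
t 12.88 g [ 0.4642 -0.0224  0.1684] w 0.146 rad 0.0781 opened 0.354 rad Ftan -7.9 Frad -0.3 Fz 1.6 yaw err(az-90-yaz) -0.6 toolz tan -0.050 rad -0.028 tq [-0.52 -0.11 -0.06]
```

Call:
{"method": "arm_command", "body": {
  "deltas": [
    {"xyz": [0, 0.2, 0], "turn": 1, "jaw": 255},
    {"xyz": [0, 0.35, 0], "turn": 1.5, "jaw": 255},
    {"xyz": [0, 0.35, 0], "turn": 1.5, "jaw": 255}
  ]
}}

```text
clock: 13.13
position: [0.4644, -0.0204, 0.154]
ee_rot: [-0.109, 3.108, -0.076]
force: [1.0, -3.6, 2.0]
width: 0.148
```

```bash
python3 lv.py
```

```text
t 13.13 g [ 0.464  -0.0197  0.1684] w 0.148 rad 0.0781 opened 0.388 rad Ftan -3.6 Frad -0.8 Fz 2.0 yaw err(az-90-yaz) -0.9 toolz tan -0.049 rad -0.030 tq [ 0.32  0.18 -0.01]
```

Call:
{"method": "arm_command", "body": {
  "deltas": [
    {"xyz": [0, 0.2, 0], "turn": 1, "jaw": 255},
    {"xyz": [0, 0.35, 0], "turn": 1.5, "jaw": 255},
    {"xyz": [0, 0.35, 0], "turn": 1.5, "jaw": 255}
  ]
}}

```text
clock: 13.38
position: [0.4644, -0.0178, 0.154]
ee_rot: [-0.064, 3.108, -0.077]
force: [1.6, -6.7, 2.3]
width: 0.148
```

```bash
python3 lv.py
```

```text
t 13.38 g [ 0.4639 -0.0171  0.1684] w 0.148 rad 0.0781 opened 0.421 rad Ftan -6.7 Frad -1.4 Fz 2.3 yaw err(az-90-yaz) -1.1 toolz tan -0.049 rad -0.032 tq [-0.33 -0.01 -0.  ]
```

Click 2 was felt: a minimum of about 3.6 N near 0.39 rad, and the push is now rising again.

Call:
{"method": "arm_command", "body": {
  "deltas": [
    {"xyz": [0, 0.2, 0], "turn": 1, "jaw": 255},
    {"xyz": [0, 0.35, 0], "turn": 2, "jaw": 255},
    {"xyz": [0, 0.4, 0], "turn": 2.5, "jaw": 255}
  ]
}}

```text
clock: 13.63
position: [0.4643, -0.016, 0.1539]
ee_rot: [0.01, 3.108, -0.079]
force: [2.0, -12.4, -0.0]
width: 0.146
```

```bash
python3 lv.py
```

```text
t 13.63 g [ 0.4638 -0.0152  0.1683] w 0.146 rad 0.0782 opened 0.445 rad Ftan -12.4 Frad -2.1 Fz -0.0 yaw err(az-90-yaz) 0.2 toolz tan -0.051 rad -0.033 tq [-1.48 -0.05  0.23]
```

Call:
{"method": "arm_command", "body": {
  "deltas": [
    {"xyz": [0, 0.2, 0], "turn": 1, "jaw": 255},
    {"xyz": [0, 0.35, 0], "turn": 1, "jaw": 255},
    {"xyz": [0, 0.4, 0], "turn": 1.5, "jaw": 255}
  ]
}}

```text
clock: 13.88
position: [0.4644, -0.0141, 0.1539]
ee_rot: [0.056, 3.106, -0.082]
force: [1.1, -10.2, 3.0]
width: 0.144
```

```bash
python3 lv.py
```

```text
t 13.88 g [ 0.4639 -0.0133  0.1683] w 0.144 rad 0.0781 opened 0.470 rad Ftan -10.2 Frad -1.3 Fz 3.0 yaw err(az-90-yaz) 0.5 toolz tan -0.052 rad -0.034 tq [-1.09  0.18  0.22]
```

Call:
{"method": "arm_command", "body": {
  "deltas": [
    {"xyz": [0, 0.2, 0], "turn": 1, "jaw": 255},
    {"xyz": [0, 0.35, 0], "turn": 1, "jaw": 255},
    {"xyz": [0, 0.4, 0], "turn": 1, "jaw": 255}
  ]
}}

```text
clock: 14.13
position: [0.4644, -0.0119, 0.1538]
ee_rot: [0.087, 3.105, -0.084]
force: [-0.5, -7.4, 4.1]
width: 0.151
```

```bash
python3 lv.py
```

```text
t 14.13 g [ 0.464  -0.0111  0.1683] w 0.151 rad 0.0782 opened 0.498 rad Ftan -7.4 Frad 0.1 Fz 4.1 yaw err(az-90-yaz) 0.0 toolz tan -0.053 rad -0.036 tq [-0.81  0.39  0.12]
```

Call:
{"method": "arm_command", "body": {
  "deltas": [
    {"xyz": [0, 0.2, 0], "turn": 1, "jaw": 255},
    {"xyz": [0, 0.35, 0], "turn": 1.5, "jaw": 255},
    {"xyz": [0, 0.35, 0], "turn": 1.5, "jaw": 255}
  ]
}}

```text
clock: 14.38
position: [0.4646, -0.0094, 0.1538]
ee_rot: [0.133, 3.103, -0.085]
force: [0.2, -6.7, 1.7]
width: 0.143
```

```bash
python3 lv.py
```

```text
t 14.38 g [ 0.4641 -0.0086  0.1683] w 0.143 rad 0.0782 opened 0.530 rad Ftan -6.7 Frad -0.8 Fz 1.7 yaw err(az-90-yaz) -0.1 toolz tan -0.053 rad -0.037 tq [-0.46  0.31  0.17]
```

Call:
{"method": "arm_command", "body": {
  "deltas": [
    {"xyz": [0, 0.2, 0], "turn": 1, "jaw": 255},
    {"xyz": [0, 0.35, 0], "turn": 1.5, "jaw": 255},
    {"xyz": [0, 0.35, 0], "turn": 1.5, "jaw": 255}
  ]
}}

```text
clock: 14.63
position: [0.4649, -0.0066, 0.1539]
ee_rot: [0.177, 3.1, -0.086]
force: [-0.3, -3.8, 4.9]
width: 0.143
```

```bash
python3 lv.py
```

```text
t 14.63 g [ 0.4645 -0.0058  0.1683] w 0.143 rad 0.0781 opened 0.566 rad Ftan -3.8 Frad -0.1 Fz 4.9 yaw err(az-90-yaz) -0.5 toolz tan -0.053 rad -0.039 tq [0.24 0.28 0.1 ]
```

Call:
{"method": "arm_command", "body": {
  "deltas": [
    {"xyz": [0, 0.2, 0], "turn": 1, "jaw": 255},
    {"xyz": [0, 0.35, 0], "turn": 1.5, "jaw": 255},
    {"xyz": [0, 0.35, 0], "turn": 1.5, "jaw": 255}
  ]
}}

```text
clock: 14.88
position: [0.4652, -0.0039, 0.1538]
ee_rot: [0.222, 3.096, -0.086]
force: [0.7, -5.7, 2.4]
width: 0.145
```

```bash
python3 lv.py
```

```text
t 14.88 g [ 0.4648 -0.0031  0.1683] w 0.145 rad 0.0782 opened 0.601 rad Ftan -5.5 Frad -1.6 Fz 2.4 yaw err(az-90-yaz) -0.8 toolz tan -0.052 rad -0.041 tq [-0.06  0.15  0.09]
```

Click 3 was felt: a minimum of about 3.8 N near 0.57 rad, now rising. On towards the fourth.

Call:
{"method": "arm_command", "body": {
  "deltas": [
    {"xyz": [0, 0.2, 0], "turn": 1, "jaw": 255},
    {"xyz": [0, 0.35, 0], "turn": 2, "jaw": 255},
    {"xyz": [0, 0.4, 0], "turn": 2, "jaw": 255}
  ]
}}

```text
clock: 15.13
position: [0.4659, -0.001, 0.1538]
ee_rot: [0.282, 3.09, -0.087]
force: [0.1, -7.9, 4.2]
width: 0.144
```

```bash
python3 lv.py
```

```text
t 15.13 g [ 4.654e-01 -1.000e-04  1.683e-01] w 0.144 rad 0.0781 opened 0.640 rad Ftan -7.7 Frad -1.7 Fz 4.2 yaw err(az-90-yaz) -0.9 toolz tan -0.051 rad -0.043 tq [-0.51  0.17  0.08]
```

Call:
{"method": "arm_command", "body": {
  "deltas": [
    {"xyz": [0, 0.2, 0], "turn": 1, "jaw": 255},
    {"xyz": [0, 0.35, 0], "turn": 1, "jaw": 255},
    {"xyz": [0, 0.4, 0], "turn": 1, "jaw": 255}
  ]
}}

```text
clock: 15.38
position: [0.4663, 0.0013, 0.1538]
ee_rot: [0.313, 3.087, -0.089]
force: [-2.0, -10.9, 4.7]
width: 0.148
```

```bash
python3 lv.py
```

```text
t 15.38 g [0.4659 0.0022 0.1683] w 0.148 rad 0.0782 opened 0.670 rad Ftan -11.1 Frad -0.5 Fz 4.7 yaw err(az-90-yaz) -1.4 toolz tan -0.052 rad -0.045 tq [-1.22  0.32 -0.01]
```

Call:
{"method": "arm_command", "body": {
  "deltas": [
    {"xyz": [0, 0.2, 0], "turn": 1, "jaw": 255},
    {"xyz": [0, 0.35, 0], "turn": 1, "jaw": 255},
    {"xyz": [0, 0.4, 0], "turn": 1, "jaw": 255}
  ]
}}

```text
clock: 15.63
position: [0.4666, 0.0027, 0.1537]
ee_rot: [0.346, 3.083, -0.093]
force: [-2.2, -13.2, 5.0]
width: 0.152
```

```bash
python3 lv.py
```

```text
t 15.63 g [0.4661 0.0036 0.1682] w 0.152 rad 0.0782 opened 0.688 rad Ftan -13.3 Frad -1.1 Fz 5.0 yaw err(az-90-yaz) -1.3 toolz tan -0.054 rad -0.045 tq [-1.66  0.52 -0.01]
```

Call:
{"method": "arm_command", "body": {
  "deltas": [
    {"xyz": [0, 0.2, 0], "turn": 1, "jaw": 255},
    {"xyz": [0, 0.35, 0], "turn": 1.5, "jaw": 255},
    {"xyz": [0, 0.4, 0], "turn": 1.5, "jaw": 255}
  ]
}}

```text
clock: 15.88
position: [0.4669, 0.004, 0.1537]
ee_rot: [0.393, 3.078, -0.096]
force: [-0.9, -12.7, 6.0]
width: 0.145
```

```bash
python3 lv.py
```

```text
t 15.88 g [0.4665 0.005  0.1681] w 0.145 rad 0.0782 opened 0.707 rad Ftan -12.5 Frad -2.4 Fz 6.0 yaw err(az-90-yaz) -0.6 toolz tan -0.056 rad -0.046 tq [-1.55  0.54  0.16]
```

Call:
{"method": "arm_command", "body": {
  "deltas": [
    {"xyz": [0, 0.2, 0], "turn": 1, "jaw": 255},
    {"xyz": [0, 0.35, 0], "turn": 1, "jaw": 255},
    {"xyz": [0, 0.4, 0], "turn": 1, "jaw": 255}
  ]
}}

```text
clock: 16.13
position: [0.4673, 0.0048, 0.1536]
ee_rot: [0.426, 3.073, -0.101]
force: [-2.4, -15.8, 6.4]
width: 0.144
```

```bash
python3 lv.py
```

```text
t 16.13 g [0.4669 0.0058 0.168 ] w 0.144 rad 0.0781 opened 0.717 rad Ftan -15.8 Frad -2.0 Fz 6.4 yaw err(az-90-yaz) 0.0 toolz tan -0.059 rad -0.046 tq [-2.22  0.49  0.01]
```

Call:
{"method": "arm_command", "body": {
  "deltas": [
    {"xyz": [0, 0.2, 0], "turn": 0, "jaw": 255},
    {"xyz": [0, 0.35, 0], "turn": 0.5, "jaw": 255},
    {"xyz": [0, 0.45, 0], "turn": 0.5, "jaw": 255}
  ]
}}

```text
clock: 16.38
position: [0.4674, 0.0054, 0.1534]
ee_rot: [0.447, 3.071, -0.107]
force: [-3.5, -17.2, 9.0]
width: 0.149
```

```bash
python3 lv.py
```

```text
t 16.38 g [0.4671 0.0065 0.1679] w 0.149 rad 0.0781 opened 0.727 rad Ftan -17.5 Frad -1.5 Fz 9.0 yaw err(az-90-yaz) 0.3 toolz tan -0.063 rad -0.045 tq [-2.76  0.9   0.02]
```

Call:
{"method": "arm_command", "body": {
  "deltas": [
    {"xyz": [0, 0.2, 0], "turn": 0.5, "jaw": 255},
    {"xyz": [0, 0.35, 0], "turn": 1, "jaw": 255},
    {"xyz": [0, 0.35, 0], "turn": 1, "jaw": 255}
  ]
}}

```text
clock: 16.63
position: [0.4678, 0.0066, 0.1535]
ee_rot: [0.48, 3.066, -0.11]
force: [-1.6, -6.2, 8.0]
width: 0.147
```

```bash
python3 lv.py
```

```text
t 16.63 g [0.4675 0.0077 0.168 ] w 0.147 rad 0.078 opened 0.743 rad Ftan -6.4 Frad -0.3 Fz 8.0 yaw err(az-90-yaz) 0.6 toolz tan -0.065 rad -0.046 tq [-0.27  0.51  0.07]
```

Pin 4 has passed (17.5 N down to 6.4 N). Now gentle steps into the fourth notch.

Call:
{"method": "arm_command", "body": {
  "deltas": [
    {"xyz": [0, 0.2, 0], "turn": 0.5, "jaw": 255},
    {"xyz": [0, 0.3, 0], "turn": 1, "jaw": 255},
    {"xyz": [0, 0.3, 0], "turn": 1, "jaw": 255}
  ]
}}

```text
clock: 16.88
position: [0.4681, 0.0074, 0.1536]
ee_rot: [0.512, 3.061, -0.113]
force: [-2.0, -10.2, 7.2]
width: 0.15
```

```bash
python3 lv.py
```

```text
t 16.88 g [0.4678 0.0086 0.168 ] w 0.15 rad 0.078 opened 0.755 rad Ftan -10.3 Frad -1.3 Fz 7.2 yaw err(az-90-yaz) 1.1 toolz tan -0.067 rad -0.046 tq [-1.01  0.57  0.16]
```

Call:
{"method": "arm_command", "body": {
  "deltas": [
    {"xyz": [0, 0.2, 0], "turn": 0.5, "jaw": 255},
    {"xyz": [0, 0.3, 0], "turn": 1, "jaw": 255},
    {"xyz": [0, 0.3, 0], "turn": 1, "jaw": 255}
  ]
}}

```text
clock: 17.13
position: [0.4686, 0.0091, 0.1536]
ee_rot: [0.543, 3.056, -0.115]
force: [-1.9, -6.3, 7.0]
width: 0.144
```

```bash
python3 lv.py
```

```text
t 17.13 g [0.4683 0.0102 0.168 ] w 0.144 rad 0.078 opened 0.777 rad Ftan -6.6 Frad -0.3 Fz 7.0 yaw err(az-90-yaz) 1.0 toolz tan -0.067 rad -0.047 tq [-0.44  0.33  0.19]
```

Call:
{"method": "arm_command", "body": {
  "deltas": [
    {"xyz": [0, 0.2, 0], "turn": 0, "jaw": 255},
    {"xyz": [0, 0.3, 0], "turn": 0.5, "jaw": 255},
    {"xyz": [0, 0.3, 0], "turn": 0.5, "jaw": 255}
  ]
}}

```text
clock: 17.38
position: [0.4693, 0.0108, 0.1536]
ee_rot: [0.561, 3.052, -0.116]
force: [-3.1, -5.5, 6.4]
width: 0.145
```

```bash
python3 lv.py
```

```text
t 17.38 g [0.469  0.0119 0.1681] w 0.145 rad 0.078 opened 0.801 rad Ftan -6.3 Frad 0.9 Fz 6.4 yaw err(az-90-yaz) 0.3 toolz tan -0.067 rad -0.048 tq [-0.19  0.7   0.04]
```

Call:
{"method": "arm_command", "body": {
  "deltas": [
    {"xyz": [0, 0.15, 0], "turn": 0.5, "jaw": 255},
    {"xyz": [0, 0.25, 0], "turn": 1, "jaw": 255},
    {"xyz": [0, 0.25, 0], "turn": 1, "jaw": 255}
  ]
}}

```text
clock: 17.63
position: [0.4699, 0.0122, 0.1537]
ee_rot: [0.592, 3.046, -0.117]
force: [-3.1, -4.9, 5.5]
width: 0.148
```

```bash
python3 lv.py
```

```text
t 17.63 g [0.4696 0.0134 0.1682] w 0.148 rad 0.0779 opened 0.821 rad Ftan -5.7 Frad 1.0 Fz 5.5 yaw err(az-90-yaz) 0.4 toolz tan -0.067 rad -0.050 tq [0.04 0.58 0.1 ]
```

Call:
{"method": "arm_command", "body": {
  "deltas": [
    {"xyz": [0, 0.15, 0], "turn": 0.5, "jaw": 255},
    {"xyz": [0, 0.25, 0], "turn": 1, "jaw": 255},
    {"xyz": [0, 0.25, 0], "turn": 1, "jaw": 255}
  ]
}}

```text
clock: 17.88
position: [0.4706, 0.0138, 0.1537]
ee_rot: [0.623, 3.04, -0.117]
force: [-2.2, -4.0, 3.9]
width: 0.148
```

```bash
python3 lv.py
```

```text
t 17.88 g [0.4703 0.015  0.1682] w 0.148 rad 0.0779 opened 0.844 rad Ftan -4.6 Frad 0.5 Fz 3.9 yaw err(az-90-yaz) 0.2 toolz tan -0.067 rad -0.051 tq [0.18 0.4  0.08]
```

Call:
{"method": "arm_command", "body": {
  "deltas": [
    {"xyz": [0, 0.15, 0], "turn": 0.5, "jaw": 255},
    {"xyz": [0, 0.22, 0], "turn": 1, "jaw": 255},
    {"xyz": [0, 0.22, 0], "turn": 1, "jaw": 255}
  ]
}}

```text
clock: 18.13
position: [0.4712, 0.0153, 0.1538]
ee_rot: [0.653, 3.033, -0.118]
force: [-1.2, -5.2, 2.3]
width: 0.15
```

```bash
python3 lv.py
```

```text
t 18.13 g [0.4709 0.0165 0.1682] w 0.15 rad 0.0779 opened 0.865 rad Ftan -5.2 Frad -1.1 Fz 2.3 yaw err(az-90-yaz) 0.2 toolz tan -0.066 rad -0.052 tq [0.11 0.18 0.06]
```

Click 4: minimum push 4.6 N at about 0.845 rad, now just starting to rise. Holding here and checking that it stays put.

Call:
{"method": "arm_command", "body": {
  "deltas": [
    {"xyz": [0, 0.12, 0], "turn": 0, "jaw": 255},
    {"xyz": [0, 0.12, 0], "turn": 0, "jaw": 255},
    {"xyz": [0, 0.12, 0], "turn": 0, "jaw": 255},
    {"xyz": [0, 0.12, 0], "turn": 0, "jaw": 255},
    {"xyz": [0, 0.12, 0], "turn": 0, "jaw": 255}
  ],
  "force": 40
}}

```text
clock: 18.55
position: [0.4715, 0.0157, 0.1538]
ee_rot: [0.656, 3.032, -0.119]
force: [-1.3, -5.3, 3.2]
width: 0.148
```

```bash
python3 lv.py
python3 - <<'E'
from h import *; from cell import get_image
a=[]
for n in ("top","scene"):
    d=get_image(n); a.append(cv2.resize(d["frame"][110:290,230:400,::-1],(395,420),interpolation=cv2.INTER_CUBIC)); cv2.imwrite(f"pics/h_{n}.png",d["frame"][:,:,::-1])
cv2.imwrite("pics/h.png",np.hstack(a))
E
sleep 0; python3 lv.py
```

```text
t 18.55 g [0.4712 0.0169 0.1682] w 0.148 rad 0.0779 opened 0.871 rad Ftan -5.4 Frad -1.1 Fz 3.2 yaw err(az-90-yaz) -0.1 toolz tan -0.067 rad -0.052 tq [-0.05  0.13  0.12]
t 18.65 g [0.4712 0.0169 0.1682] w 0.147 rad 0.0779 opened 0.871 rad Ftan -4.9 Frad -0.8 Fz 2.8 yaw err(az-90-yaz) -0.1 toolz tan -0.067 rad -0.052 tq [-0.    0.18  0.13]
```

View pics/h.png

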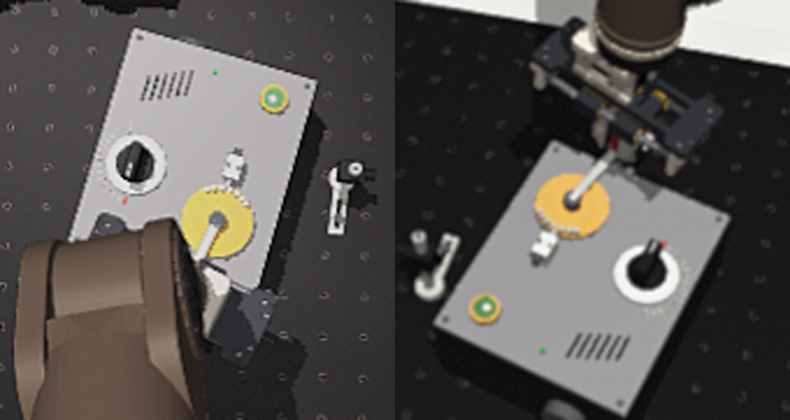

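View pics/h_scene.png

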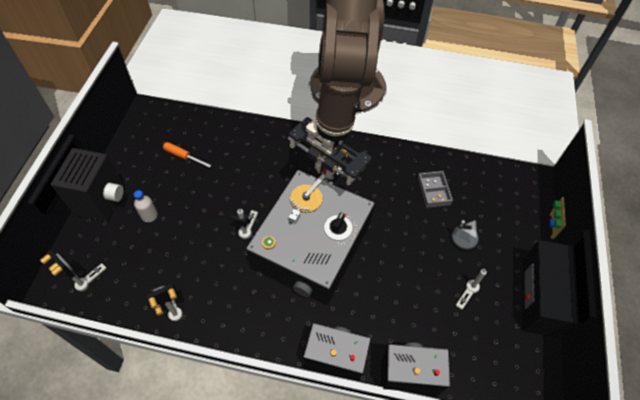

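The knob's white line is at the red tick, the lever is held steady in its fourth notch (5 N, not moving), and the bench is undisturbed. Handing in.

```bash
python3 -c "
from cell import sign_off
print(sign_off())"; python3 lv.py
```

```text
the job is handed in; nothing more can be done
None
the job is handed in; nothing more can be done
```

The job is handed in, with the gripper still holding the slit lever at the fourth click, about 19 s into the 72 s allowed.

- **Knob:** I turned it counter-clockwise about 116° until the torque rose to about 0.68 Nm against a free-turning 0.06 Nm. Later pictures show its bar along the red tick with the white line to the front.
- **Lever:** I swung it slowly and felt four rises and falls, with the push lowest near 0.19, 0.39, 0.57 and 0.845 rad. I stopped just after the fourth, at about 0.87 rad. At the last check the push was steady at about 5 N and the lever was not creeping. Spacings between the clicks fit the stated 0.18–0.27 rad.
- **Bench:** the last scene picture shows everything in view where it stood. The lens stand was hidden behind the arm then, so I couldn't check it there.

Three things were less clean:
- Force readings were noisy during the fourth fall, at 17.5, 6.4, 10.3 and 6.6 N.
- Past the fourth click I felt only a slight rise, from 4.6 to about 5.4 N, because I kept well short of the fifth.
- The tool tilted by about 5° under the load while still holding the handle.

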